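Set out the parts for a ship-in-a-bottle build

ROBOT

A 7-joint arm with a two-finger parallel gripper is mounted at the origin on the work surface. World frame = base frame: x ahead of the robot, y to its left, z up, the work surface at z = 0. Lengths are in mm, angles in rad, forces in N, time in s.
With the tool pointing down it reaches from about 400 to 875 mm from the base axis. Payload 4.4 kg.
Tool frame: the origin (TCP) lies midway between the tips of the shut fingers; the grasp point (between the pads) lies 19 mm behind it (ctrl.grip_point_offset is the distance from the TCP to the grasp point, in mm); z points along the fingers, x is the direction in which the jaws open and shut, and the axes are right-handed (so a half turn about z gives the same grasp; the last joint's range is limited). The gripper opens to 85 mm and grips with 20 to 120 N. Pads are 22 mm wide; open, the fingers measure 114 mm over their backs; the gripper's body (76 mm by 85 mm) begins 54 mm behind the grasp point. The pads swing forward as they close: fully open they stand 13 mm farther back than shut.
Start: joints at [1.174, 0.628, 0.038, 1.517, -0.027, 0.996, -0.02], TCP at [211.148, -614.764, 231.313] pointing down, gripper open.
Joint ranges: [-3.06, 3.06], [-0.37, 2.12], [-1.25, 1.32], [0.18, 2.47], [-1.1, 4.24], [0.23, 1.98], [-2.94, 2.94]. Speed limits (rad/s): [2.57, 2.57, 3.14, 3.14, 3.14, 3.14, 3.14].

INTERFACE

Orientations are given as [roll, pitch, yaw] about the fixed x, y, z axes, in that order (R = Rz(yaw) Ry(pitch) Rx(roll)).
In Python, from cell import ctrl, viewer gives the robot as it stands.
- The arm moves only by the tool apply_moves, never from a script. Its argument "series" is a list that holds one entry, the list of rows, each a list of 6 numbers: the shift along the tool's x, y, z normalised to -1 to 1, where 1 is 50 mm, then the turn, a rotation vector about the tool's x, y, z normalised to -1 to 1, where 1 is 6 degrees. In form: [[[tx, ty, tz, rx, ry, rz], ...]]. A call has exactly 5 rows; each row shifts and turns the commanded pose from where the row before left it, along the tool's axes as they then stand; what a row does not reach is not made up. A row lasts 1/8 s, in which the tool goes at most 62.5 mm and 10.7 degrees, less where a joint would pass 70% of its speed; a pose out of reach is approached as far as the arm can. A call with a number of a shift or a turn outside -1 to 1 is refused whole. A call with a gripper value outside its range is refused whole. "claw" is the gripper command: -1 is shut, 1 is fully open, values between are in proportion, set as the call begins (left out, the last holds). The fingers move at their own pace and stop on an object; the grip force is fixed at half the most. Time passes only in rows, so rows that do not move let the fingers close, or fill a call up. It gives the time, the measured TCP pose, the force and the opening at its end, in the units of the state.
- ctrl.read_state(): the state, without advancing time (a new reading comes with each control period).
- viewer.get_image(name): name is "side" or "top"; returns the picture (480x640x3 uint8, blue, green, red); there is no depth.
- viewer.camera_info(name): a dict with "K" (3x3 intrinsics, pixels), "R" (3x3) and "t" (3): a world point X has camera coordinates R X + t. Camera axes: x right, y down, z forward; pixel columns grow to the right and rows downward; lengths in mm; the calibration is good to about 2 mm. A picture is of the moment at which its call begins. camera_info takes no time and is no camera call.
- ctrl.finish_job(): hands the job in, once; it reports no verdict.
Trained networks look in the newest picture that a camera, given by its name, has taken for a name from the list of things; names that differ only in an ending like _2 or _b are one class to them, and where a whole thing is asked for, a point or a joint stands for the part that bears it (a point fixed in the world has none). Each returns a list of dicts, best first, with "score" (0 to 1); they miss things now and then, are a little off and sometimes report something else, mostly with a low value. They report only what shows in the picture. A call takes as long as a camera call. They do not tell look-alikes from the thing itself.
- viewer.find_in(camera, label): "location" ([column, row] as shares, 0 to 1, of the picture: columns of its width, rows of its height, amid what is visible of it).
The state is a dict: "clock": time; "qpos": joint angles; "qd": joint speeds; "tau": joint torques, N m; "eef_pos": TCP position; "tool_rot": TCP orientation; "force": force on the tool from outside, world axes, zero at the start; "torque": the same for the moment, N m; "width": finger opening in mm.
Only numpy, scipy, OpenCV 4.12 (cv2) and the standard library are available. Lean on these libraries where they do the work, as an engineer would, in place of code of your own. Each camera call takes 0.05 s, during which the arm holds its last target. There are 200 camera calls.

TASK

Set out the parts for tonight's build: lay the grey sea base flat on the blue pad, centred and along its oval outline, stand the brass wheel hub-up in the middle of the round green pad, and lay the cedar mast blank in the two notches of its wooden cradle, about evenly over both ends. In the grey tray, lay the pale deck panel flat along the tray, close to the brass stop, and then shingle the red panel over it in line, so that it covers about a third of the pale panel and its other end rests on the tray. Do not shift or tip the glass bottle.

Things in the scene. Friction and masses are not known exactly. Their poses are not given: they have to be found in the camera images.
- sea_base: Loose sea base of hardened grey clay with white wave crests: a flat oval (straight sides, round ends) 80 mm long along its x, 48 mm wide along its y, 16 mm thick, about 100 g. Origin: centre of the underside, z up. Grip it across the width.
- ship_wheel: Loose brass miniature ship's wheel lying flat: rim 48 mm and spoke handles 60 mm across, 8 mm thick, with a round axle stub 12 mm in diameter standing up in its middle to 26 mm above the desk, about 60 g. Origin: centre of the underside, z up along the stub. Grip it by the stub.
- mast_blank: Loose cedar mast blank, a square orange-brown stick 120 mm long along its x, 12 mm by 12 mm, about 30 g, lying on the desk. Origin: middle of the underside.
- pale_panel: Loose pale (cream wood) deck panel, 66 mm long along its x, 40 mm wide along its y, 8 mm thick, about 18 g, lying flat. Origin: centre of the underside, z up.
- red_panel: Loose red deck panel of the same size: 66 mm long along its x, 40 mm wide along its y, 8 mm thick, about 18 g, lying flat. Origin: centre of the underside, z up.
- sea_pad: Fixed blue oval pad with a white oval outline, 104 mm long along its x, 72 mm wide along its y, top 4 mm above the desk. Place for the sea base. Origin: centre of the underside.
- wheel_pad: Fixed round green felt-covered pad with a brass ring outline, 84 mm in diameter, top 4 mm above the desk. Place for the wheel. Origin: centre of the underside.
- mast_cradle: Fixed light-wood cradle: base plate 120 mm (x) by 60 mm (y), 6 mm thick, with two saddles 12 mm thick at x = -38 and +38 mm (64 mm gap between them for the fingers). Their notches run along x: flat floor 18 mm above the desk, about 19 mm wide, flanks flaring to 33 mm height. The mast lies along x in both notches, middle over middle. Origin: centre of the underside.
- fan_tray: Fixed grey slab 160 mm (x) by 90 mm (y), floor 8 mm above the desk, no side walls; brass stop bar across its -x end (x = -80 to -72 mm, 10 mm above the floor). Painted outlines: cream for the pale panel (centred at x = -35 mm), then red for the uncovered part of the red panel (itself centred at x = +9 mm). Panels lie lengthwise along x at y = 0. Origin: centre of the underside.
- bottle: Upright bulbous clear glass bottle with a cork, loose, 96 mm in diameter and 192 mm tall, about 500 g, on the right of the desk (-y side). To be left alone. Origin: centre of the underside.
Not all that is in view belongs to the job. What is meant by the sea_base is not purple, and is the larger of those in its own colour. Leave any purple or turquoise look-alike of the mast_cradle alone.

How it is judged (in metres and radians):
At the end, for the whole second after the job is handed in: At rest and released: base and wheel flat on their pads within 12 mm (base 0.25 rad); mast down in both notches (15 mm along, 0.15 rad); pale panel flat, centre 22-45 mm stopward; red leaning on it, centres 33-56 mm apart; both panels 12 mm of the centre line, 0.25 rad (x of sea_base in the frame of sea_pad between -0.012 and 0.012 m and y of sea_base in the frame of sea_pad between -0.012 and 0.012 m and z of sea_base in the frame of sea_pad between 0 and 0.008 m and angle between the x axis of sea_base and the x axis of sea_pad, either way round below 0.25 rad and angle between each of sea_base, ship_wheel's own z axis and vertical below 0.12 rad and horizontal distance between ship_wheel and wheel_pad below 0.012 m and z of ship_wheel in the frame of wheel_pad between 0 and 0.008 m and x of mast_blank in the frame of mast_cradle between -0.015 and 0.015 m and y of mast_blank in the frame of mast_cradle between -0.01 and 0.01 m and z of mast_blank in the frame of mast_cradle between 0.012 and 0.024 m and angle between the x axis of mast_blank and the x axis of mast_cradle, either way round below 0.15 rad and x of pale_panel in the frame of fan_tray between -0.045 and -0.022 m and y of pale_panel in the frame of fan_tray between -0.012 and 0.012 m and z of pale_panel in the frame of fan_tray between 0.004 and 0.012 m and angle between the x axis of pale_panel and the x axis of fan_tray, either way round below 0.25 rad and angle between pale_panel's own z axis and vertical below 0.05 rad and x of red_panel in the frame of fan_tray between -0.008 and 0.03 m and y of red_panel in the frame of fan_tray between -0.012 and 0.012 m and horizontal distance between pale_panel and red_panel between 0.033 and 0.056 m and angle between the x axis of red_panel and the x axis of fan_tray, either way round below 0.36 rad and angle between red_panel's own z axis and vertical between 0.06 and 0.3 rad and linear speed of each of sea_base, ship_wheel, mast_blank, pale_panel, red_panel below 0.02 m/s); the robot touches nothing.
It fails at once if the bottle is shifted by more than 20 mm or tipped (distance of bottle from where it was at the start of the episode above 0.02 m or angle between bottle's own z axis and vertical above 0.2 rad).
It also fails if it takes over 112 s, if anything falls off the work surface, if the arm or the gripper's body presses on something with over 40 N, if the wrist force passes 120 N, or if a joint passes its speed limit or range.

## Working session

There is one attempt and no reset: what is moved stays moved. The work goes in short steps, Python scripts to look and compute and a tool call to move; the robot and the scene stay as the last step left them, time stands still between calls to the robot, and variables do not carry over. Pictures are saved under pics/ and viewed, about 12 in all and at most 16, crops included, and the job is handed in when it is done.

Besides the shell and the picture viewer there is one more tool, called after "Emit:" as a command line: name --argument value ..., lists and objects as JSON in quotes. apply_moves: Moves the arm, as the interface text tells. Scaled input: -1 to 1 covers 50 mm each way for a shift and 6 degrees each way for a turn. Its arguments: {"type":"object","properties":{"series":{"type":"array","items":{"type":"array","items":{"type":"array","items":{"type":"number"}}}},"claw":{"type":"number"}},"required":["series"]}

```bash
mkdir -p pics; ls; python3 - <<'E'
from cell import ctrl, viewer
import cv2
for n in("top","side"):
    im=viewer.get_image(n); cv2.imwrite(f"pics/{n}0.png",im)
    c=viewer.camera_info(n); print(n,c)
    for l in "sea_base ship_wheel mast_blank pale_panel red_panel sea_pad wheel_pad mast_cradle fan_tray bottle".split():
        print(l,[(round(d["score"],2),round(d["location"][0]*640),round(d["location"][1]*480)) for d in viewer.find_in(n,l)])
s=ctrl.read_state();print(s)
E
```

```text
pics
top {'K': array([[476.18488698,   0.        , 320.32553298],
       [  0.        , 476.18488698, 243.86682813],
       [  0.        ,   0.        ,   1.        ]]), 'R': array([[ 0.00741703, -0.99995714, -0.00554084],
       [-0.99027082, -0.00657499, -0.1389981 ],
       [ 0.13895571,  0.00651788, -0.99027715]]), 't': array([ -95.27187783,  475.15813864, 1035.24595956])}
sea_base [(0.75, 344, 262), (0.59, 310, 307), (0.59, 358, 314)]
ship_wheel [(0.64, 209, 267), (0.17, 141, 192)]
mast_blank [(0.78, 150, 279)]
pale_panel [(0.86, 276, 261), (0.4, 405, 284), (0.2, 422, 195)]
red_panel [(0.88, 409, 286)]
sea_pad [(0.61, 229, 202)]
wheel_pad [(0.87, 329, 199)]
mast_cradle [(0.67, 484, 336), (0.63, 473, 146), (0.59, 421, 195)]
fan_tray [(0.8, 142, 194)]
bottle []
side {'K': array([[498.37736194,   0.        , 315.89287478],
       [  0.        , 498.37736194, 235.64394513],
       [  0.        ,   0.        ,   1.        ]]), 'R': array([[-0.9682629 , -0.24907242, -0.02073379],
       [-0.14766021,  0.63700653, -0.75658387],
       [ 0.20165173, -0.72951053, -0.65356787]]), 't': arr
[... 407 characters left out ...]
78, 434)]
bottle [(0.89, 371, 127)]
{'clock': 1.1, 'qpos': array([ 1.17419039,  0.62839991,  0.03848136,  1.51737468, -0.02701764,
        0.99631808, -0.02001816]), 'qd': array([ 0.00132387,  0.00032649, -0.00015191,  0.00076923, -0.00107618,
       -0.00030716,  0.00047613]), 'tau': array([-1.89036342e-03, -5.63291752e+01,  1.22603048e+00, -1.93783611e+01,
        1.12940828e-02,  1.84619821e-03,  1.84396976e-05]), 'eef_pos': array([ 211.17177097, -614.76331047,  231.32125266]), 'tool_rot': array([-3.14152986e+00, -1.64846632e-05, -1.24002750e+00]), 'force': array([ 0.10685477, -0.67896718,  0.07975911]), 'torque': array([ 0.02242368,  0.017094  , -0.00767565]), 'width': 85.45778019680415}
```

View pics/top0.png

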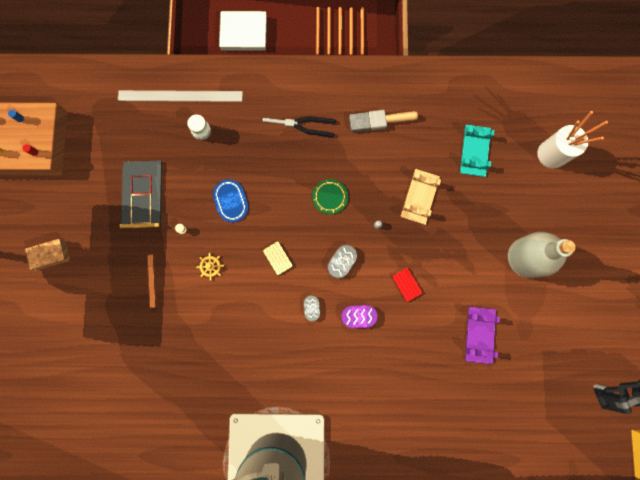

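View pics/side0.png

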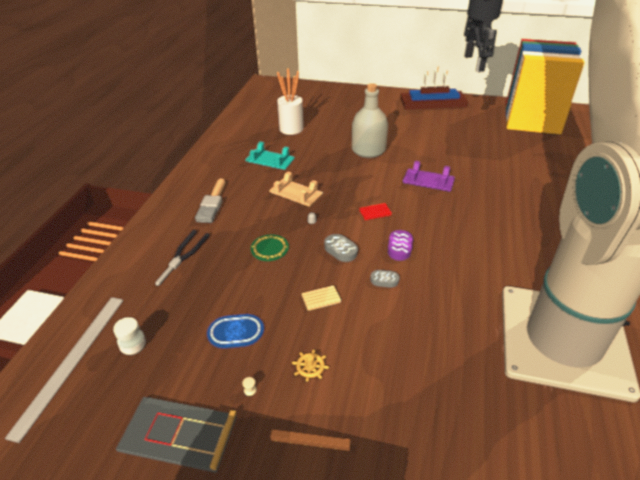

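```bash
cat > h.py <<'E'
import numpy as np, cv2
from cell import ctrl, viewer
def ray(cam,px,z):
    c=viewer.camera_info(cam); px=np.atleast_2d(px).astype(float)
    d=np.c_[px,np.ones(len(px))]@np.linalg.inv(c["K"]).T@c["R"]
    C=-c["R"].T@c["t"]; return (C+d*((z-C[2])/d[:,2])[:,None])[:,:2]
def proj(cam,X):
    c=viewer.camera_info(cam); p=(np.atleast_2d(X)@c["R"].T+c["t"])@c["K"].T
    return p[:,:2]/p[:,2:]
def rect(im,cam,px,z,lo,hi,r=30):
    """HSV-masked blob round px -> centre, size, long-axis angle (deg) on plane z"""
    x,y=map(int,px); x0,y0=max(x-r,0),max(y-r,0)
    m=cv2.inRange(cv2.cvtColor(im,cv2.COLOR_BGR2HSV)[y0:y+r,x0:x+r],np.array(lo),np.array(hi))
    m=cv2.morphologyEx(m,cv2.MORPH_CLOSE,np.ones((3,3)))
    cs=cv2.findContours(m,cv2.RETR_EXTERNAL,cv2.CHAIN_APPROX_NONE)[0]
    k=max(cs,key=cv2.contourArea)[:,0]+[x0,y0]
    (cx,cy),(w,h),a=cv2.minAreaRect(ray(cam,k,z).astype(np.float32))
    if w<h: w,h,a=h,w,a+90
    return np.round([cx,cy,w,h,(a+90)%180-90],1)
E
python3 - <<'E'
from h import *
im=cv2.imread("pics/top0.png"); hsv=cv2.cvtColor(im,cv2.COLOR_BGR2HSV)
T={"sea_base":(343,262,16),"ship_wheel":(209,267,8),"mast":(151,281,12),"pale":(277,259,8),"red":(408,285,8),"seapad":(230,201,4),"wheelpad":(330,197,4),"cradle":(421,197,6),"tray":(142,194,8),"small":(311,308,10),"bottlebase":(530,256,0)}
for n,(x,y,z) in T.items(): print(n,ray("top",(x,y),z).round(),hsv[y-1:y+2,x-1:x+2].reshape(-1,3).mean(0).round())
# enlarged crop
c=cv2.resize(im[140:345,110:450],None,fx=2.35,fy=2.35,interpolation=cv2.INTER_CUBIC); cv2.imwrite("pics/crop0.png",c)
for n,p,z,lo,hi,r in [("red",(408,285),8,(0,200,120),(8,255,255),30),("red2",(408,285),8,(170,200,120),(180,255,255),30),
 ("pale",(277,259),8,(15,30,120),(35,190,255),25),("sea",(343,262),16,(0,0,60),(180,90,255),24),("pad",(230,201),4,(100,100,40),(125,255,255),32),
 ("wpad",(330,197),4,(35,60,20),(90,255,255),28),("wheel",(209,267),8,(15,120,90),(35,255,255),20),("mast",(151,281),12,(0,100,70),(20,255,255),32),
 ("tray",(142,194),8,(0,0,20),(180,60,110),45),("cradle",(421,197),20,(10,60,150),(30,170,255),36)]:
    try: print(n,rect(im,"top",p,z,lo,hi,r))
    except Exception as e: print(n,e)
E
```

```text
sea_base [[ 437. -144.]] [ 28.  26. 203.]
ship_wheel [[424. 162.]] [ 21. 171. 225.]
mast [[391. 291.]] [ 12. 181. 201.]
pale [[444.   7.]] [ 27.  89. 251.]
red [[ 387. -291.]] [  1. 219. 250.]
seapad [[580. 120.]] [106. 192. 225.]
wheelpad [[ 591. -114.]] [ 69. 183. 123.]
cradle [[ 591. -325.]] [ 24. 108. 253.]
tray [[594. 326.]] [ 10. 131. 169.]
small [[333. -72.]] [ 33.  16. 231.]
bottlebase [[ 455. -574.]] [ 28.  50. 199.]
red [ 388.2 -288.1   69.6   44.5   29.2]
red2 max() iterable argument is empty
pale [446.4   6.4  70.2  43.7  31.6]
sea [ 439.2 -141.2   80.3   49.1  -33.2]
pad [581.2 119.8 104.2  72.   20.1]
wpad [ 593.2 -112.4   81.9   81.4  -89.7]
wheel [426.3 160.6  60.2  58.5  27.5]
mast [393.  293.4 150.2 142.8 -89.6]
tray [599.5 327.9 147.4  88.9   2.8]
cradle [ 590.  -321.7  121.7   66.1  -17.6]
```

View pics/crop0.png

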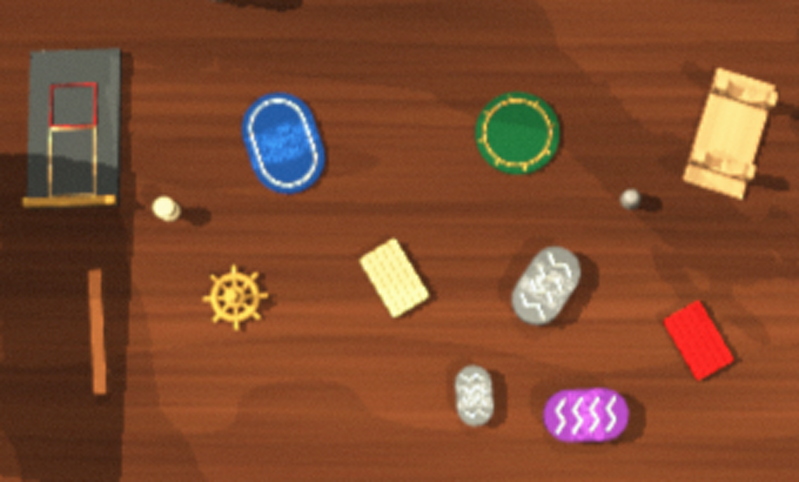

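Sea base candidates: grey (343,262), measuring 80x49 mm; grey (311,308), smaller; purple (360,317), excluded. So it is (343,262). The cradle is the light-wood one at (421,196); turquoise (477,150) and purple (482,335) are the look-alikes. I'll refine the mast, tray and cradle by fitting, and check the models with an overlay.

```bash
cat > plan.py <<'E'
import sys
from h import *
from scipy.spatial.transform import Rotation as Ro
def plan(x,y,z,yaw,n,tilt=0,s=None):
    """rows (rounded) from the state to world pose; yaw deg; tilt deg about tool x; evenly over n rows"""
    s=s or ctrl.read_state(); p=np.array(s["eef_pos"],float); R=Ro.from_euler("xyz",s["tool_rot"])
    Rt=Ro.from_euler("z",yaw,degrees=True)*Ro.from_euler("x",180,degrees=True)*Ro.from_euler("x",tilt,degrees=True)
    g=np.array([x,y,z],float); rows=[]
    for i in range(n):
        k=n-i
        d=R.inv().apply((g-p)/k)/50; w=np.degrees((R.inv()*Rt).as_rotvec())/k/6
        r=np.round(np.r_[d,w],2)+0.; rows.append(r.tolist())
        p=p+R.apply(r[:3]*50); R=R*Ro.from_rotvec(np.radians(r[3:]*6))
    m=np.abs(rows).max()
    for i in range(0,n,5): print(rows[i:i+5])
    print("max",m,"from",np.round(s["eef_pos"],1),"t",round(s["clock"],1),"w",round(s["width"],1), "end",p.round(1))
if __name__=="__main__":
    a=list(map(float,sys.argv[1:])); plan(*a[:4],int(a[4]),*(a[5:]))
E
python3 - <<'E'
from h import *
from scipy.optimize import least_squares
im=cv2.imread("pics/top0.png")
cr=lambda *p: np.array(p)/2.35+[110,140]
print("mast",rect(im,"top",(151,281),12,(0,100,160),(20,255,255),32))
# tray: floor corners at +x, outline corners
P=ray("top",cr((33,50),(120,48),(48,196),(96,195),(49,128),(96,127),(51,84),(97,82)),8); print(P.round())
M=np.array([(80,45),(80,-45),(-68,20),(-68,-20),(-2,20),(-2,-20),(42,20),(42,-20)],float)
def fit(M,P):
    f=lambda q: (M@np.array([[np.cos(q[2]),np.sin(q[2])],[-np.sin(q[2]),np.cos(q[2])]])+q[:2]-P).ravel()
    q=least_squares(f,[*P.mean(0),0]).x; print(q[:2].round(1),np.degrees(q[2]).round(1),"res",np.abs(f(q)).max().round(1)); return q
t=fit(M,P)
P=ray("top",cr((685,182),(742,198)),6); print("plate",P.round(), np.linalg.norm(P[0]-P[1]))
def box(o,cx,cy,L,W,z,a,col,pt=0):
    a=np.radians(a);c=np.array([(1,1),(1,-1),(-1,-1),(-1,1)])*[L/2,W/2]
    R=np.array([[np.cos(a),-np.sin(a)],[np.sin(a),np.cos(a)]]);X=np.c_[c@R.T+[cx,cy],[z]*4]
    p=((proj("top",X)+.5)*4-.5); cv2.polylines(o,[np.int32((p-off)*8)],True,col,1,cv2.LINE_AA,3)
full=cv2.resize(im,None,fx=4,fy=4,interpolation=cv2.INTER_CUBIC)
off=np.array([110,150])*4; A=full[off[1]:off[1]+600,off[0]:off[0]+300].copy()
box(A,*t[:2],160,90,8,np.degrees(t[2]),(0,255,0))
m=rect(im,"top",(151,281),12,(0,100,160),(20,255,255),32); box(A,m[0],m[1],120,12,12,m[4],(255,255,0))
off=np.array([380,150])*4; B=full[off[1]:off[1]+600,off[0]:off[0]+300].copy()
for a,c in((-17.6,(0,255,0)),):
    box(B,588,-322,120,60,6,a,c)
cv2.imwrite("pics/ov.png",np.hstack([A,B]))
E
sed -n 1p h.py >/dev/null
```

```text
mast [392.4 291.7 116.2  11.    6.2]
[[673. 373.]
 [676. 285.]
 [524. 348.]
 [526. 301.]
 [593. 352.]
 [594. 305.]
 [638. 352.]
 [640. 306.]]
[594.9 327.4] 1.8 res 4.4
plate [[ 543. -279.]
 [ 527. -335.]] 57.89198019210722
```

View pics/ov.png

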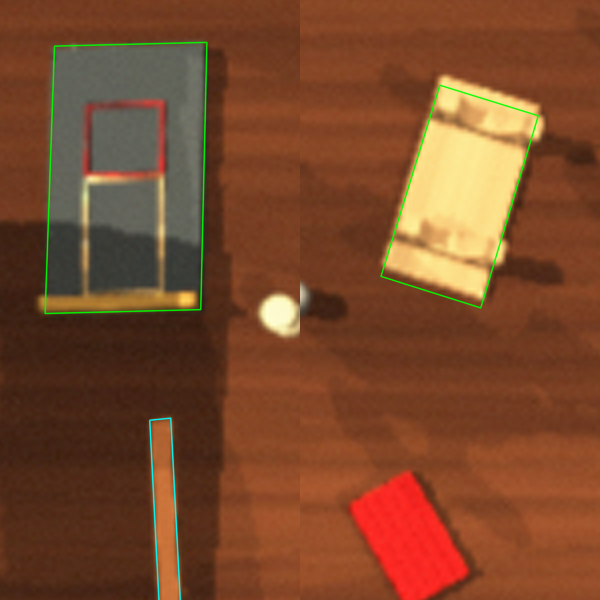

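The overlay shows the tray at (595,327) at 1.8° and the mast at (392,292) at 6°, both fitting. The cradle plate sits about 4 mm higher than drawn, so I take (592,-322.5) at -17.6°. Sea base first.

```bash
python3 plan.py 439 -141.5 110 -123 15
```

```text
[[-0.5, -0.49, 0.16, 0.0, 0.0, 0.58], [-0.53, -0.46, 0.16, 0.0, 0.0, 0.58], [-0.55, -0.43, 0.16, 0.0, 0.0, 0.58], [-0.58, -0.39, 0.16, 0.0, 0.0, 0.58], [-0.6, -0.36, 0.16, 0.0, 0.0, 0.58]]
[[-0.62, -0.32, 0.16, 0.0, 0.0, 0.58], [-0.64, -0.28, 0.16, 0.0, 0.0, 0.58], [-0.66, -0.24, 0.16, 0.0, 0.0, 0.57], [-0.67, -0.2, 0.16, 0.0, 0.0, 0.58], [-0.68, -0.16, 0.16, 0.0, 0.0, 0.57]]
[[-0.69, -0.12, 0.17, 0.0, 0.0, 0.58], [-0.7, -0.08, 0.16, 0.0, 0.0, 0.57], [-0.7, -0.04, 0.17, 0.0, 0.0, 0.58], [-0.7, 0.0, 0.16, 0.0, 0.0, 0.57], [-0.7, 0.04, 0.17, 0.0, 0.0, 0.58]]
max 0.7 from [ 211.2 -614.8  231.3] t 1.1 w 85.5 end [ 439.  -141.6  109.8]
```

Emit:
apply_moves --series '[[[-0.5,-0.49,0.16,0,0,0.58],[-0.53,-0.46,0.16,0,0,0.58],[-0.55,-0.43,0.16,0,0,0.58],[-0.58,-0.39,0.16,0,0,0.58],[-0.6,-0.36,0.16,0,0,0.58]]]' --claw 0.7

```text
clock: 1.72
eef_pos: [287.5, -456.2, 191.3]
tool_rot: [-3.141, -0.0, -1.546]
force: [0.6, 0.5, -0.0]
width: 72.7
```

Emit:
apply_moves --series '[[[-0.62,-0.32,0.16,0,0,0.58],[-0.64,-0.28,0.16,0,0,0.58],[-0.66,-0.24,0.16,0,0,0.57],[-0.67,-0.2,0.16,0,0,0.58],[-0.68,-0.16,0.16,0,0,0.57]]]'

```text
clock: 2.35
eef_pos: [363.0, -298.5, 151.3]
tool_rot: [-3.141, -0.0, -1.847]
force: [0.9, 0.4, -0.1]
width: 72.7
```

Emit:
apply_moves --series '[[[-0.69,-0.12,0.17,0,0,0.58],[-0.7,-0.08,0.16,0,0,0.57],[-0.7,-0.04,0.17,0,0,0.58],[-0.7,0,0.16,0,0,0.57],[-0.7,0.04,0.17,0,0,0.58]]]'

```text
clock: 2.98
eef_pos: [439.8, -140.7, 109.8]
tool_rot: [-3.141, 0.0, -2.149]
force: [0.5, -0.7, 0.2]
width: 72.5
```

```bash
python3 - <<'E'
from h import *
s=ctrl.read_state(); print(s["clock"],s["eef_pos"],s["tool_rot"],s["width"])
E
python3 plan.py 439 -141.5 5 -123 5
```

```text
2.975 [ 439.8301143  -140.66436767  109.76193346] [-3.14069845e+00  3.07657133e-04 -2.14872565e+00] 72.45412296854245
[[0.0, 0.0, 0.42, 0.0, 0.0, 0.0], [0.01, 0.0, 0.42, 0.0, 0.0, 0.0], [0.0, 0.0, 0.42, 0.0, 0.0, -0.01], [0.01, 0.0, 0.42, 0.0, 0.0, 0.0], [0.0, 0.01, 0.42, -0.01, 0.0, -0.01]]
max 0.42 from [ 439.8 -140.7  109.8] t 3.0 w 72.5 end [ 439.  -141.3    4.8]
```

Emit:
apply_moves --series '[[[0,0,0.42,0,0,0],[0,0,0.42,0,0,0],[0,0,0.42,0,0,0],[0,0,0.42,0,0,0],[0,0,0.42,0,0,0]]]'

```text
clock: 3.6
eef_pos: [438.4, -140.7, 9.3]
tool_rot: [3.138, 0.003, -2.147]
force: [-0.4, 0.4, -0.4]
width: 72.6
```

Emit:
apply_moves --series '[[[0,0,0,0,0,0],[0,0,0,0,0,0],[0,0,0,0,0,0],[0,0,0,0,0,0],[0,0,0,0,0,0]]]' --claw -1

```text
clock: 4.22
eef_pos: [438.8, -140.7, 10.5]
tool_rot: [3.139, 0.002, -2.147]
force: [0.4, 0.8, 4.3]
width: 45.3
```

Emit:
apply_moves --series '[[[0,0,-0.2,0,0,0],[0,0,-0.3,0,0,0],[0,0,-0.3,0,0,0],[0,0,-0.3,0,0,0],[0,0,0,0,0,0]]]'

```text
clock: 4.85
eef_pos: [439.1, -140.9, 66.0]
tool_rot: [3.14, 0.002, -2.147]
force: [1.2, -0.4, -1.1]
width: 45.0
```

```bash
python3 plan.py 581.5 120 55 -70 10
```

```text
[[-0.59, 0.05, 0.02, 0.0, 0.0, -0.88], [-0.59, -0.01, 0.02, 0.0, 0.0, -0.88], [-0.59, -0.06, 0.02, 0.0, 0.0, -0.88], [-0.58, -0.12, 0.02, 0.0, 0.0, -0.88], [-0.57, -0.17, 0.03, 0.0, 0.0, -0.89]]
[[-0.55, -0.23, 0.02, 0.0, 0.0, -0.88], [-0.53, -0.27, 0.03, 0.0, 0.01, -0.89], [-0.5, -0.32, 0.02, 0.0, 0.0, -0.88], [-0.47, -0.37, 0.03, 0.0, 0.01, -0.89], [-0.43, -0.41, 0.02, 0.0, 0.0, -0.88]]
max 0.89 from [ 439.1 -140.9   66. ] t 4.8 w 45.0 end [581.4 119.7  55. ]
```

Emit:
apply_moves --series '[[[-0.59,0.05,0.02,0,0,-0.88],[-0.59,-0.01,0.02,0,0,-0.88],[-0.59,-0.06,0.02,0,0,-0.88],[-0.58,-0.12,0.02,0,0,-0.88],[-0.57,-0.17,0.03,0,0,-0.89]]]'

```text
clock: 5.48
eef_pos: [509.1, -9.7, 59.2]
tool_rot: [3.138, 0.003, -1.682]
force: [0.5, -0.6, -0.2]
width: 45.6
```

Emit:
apply_moves --series '[[[-0.55,-0.23,0.02,0,0,-0.88],[-0.53,-0.27,0.03,0,0.01,-0.89],[-0.5,-0.32,0.02,0,0,-0.88],[-0.47,-0.37,0.03,0,0.01,-0.89],[-0.43,-0.41,0.02,0,0,-0.88]]]'

```text
clock: 6.1
eef_pos: [580.5, 120.7, 53.1]
tool_rot: [3.139, 0.002, -1.219]
force: [1.1, -0.1, -1.5]
width: 44.8
```

```bash
python3 plan.py 581.5 120 16 -70 5;  python3 - <<'E'
from h import *
a=viewer.get_image("top")[120:320,110:400];b=viewer.get_image("side")[230:430,120:410]
cv2.imwrite("pics/v1.png",cv2.resize(np.vstack([a,b]),None,fx=1.5,fy=1.5,interpolation=2))
E
```

```text
[[0.0, 0.0, 0.15, 0.01, 0.0, 0.0], [0.01, 0.0, 0.15, 0.0, 0.0, 0.01], [0.0, 0.0, 0.15, 0.01, 0.01, 0.0], [0.01, -0.01, 0.15, 0.0, 0.0, 0.01], [0.0, 0.0, 0.14, 0.01, 0.01, 0.0]]
max 0.15 from [580.5 120.7  53.1] t 6.1 w 44.8 end [581.3 120.   16.1]
```

View pics/v1.png

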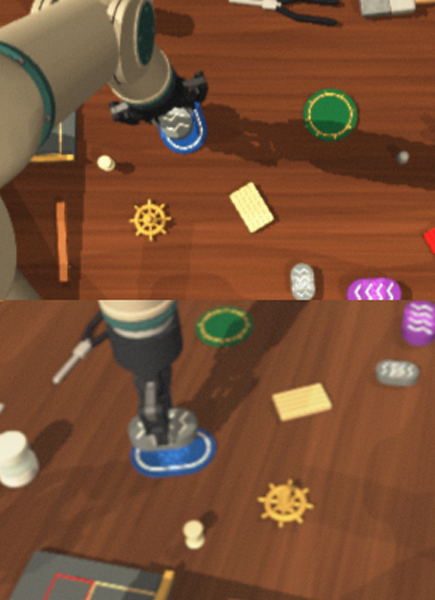

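Base is held level over the blue pad. Lower, release, retreat.

Emit:
apply_moves --series '[[[0.01,0,0.18,0,0,0],[0.01,0,0.18,0,0,0],[0,0,0.18,0,0,0],[0,0,0.14,0,0,0],[0,0,0.08,0,0,0]]]'

```text
clock: 6.82
eef_pos: [580.8, 118.7, 15.3]
tool_rot: [3.14, 0.002, -1.223]
force: [0.4, -0.3, -0.4]
width: 45.2
```

Emit:
apply_moves --series '[[[0,0,0,0,0,0],[0,0,0,0,0,0],[0,0,0,0,0,0],[0,0,0,0,0,0],[0,0,0,0,0,0]]]' --claw 0.6

```text
clock: 7.45
eef_pos: [581.1, 119.0, 16.0]
tool_rot: [3.141, 0.002, -1.222]
force: [-0.1, -0.4, -0.2]
width: 68.0
```

Emit:
apply_moves --series '[[[0,0,-0.3,0,0,0],[0,0,-0.4,0,0,0],[0,0,-0.4,0,0,0],[0,0,-0.3,0,0,0],[0,0,-0.1,0,0,0]]]'

```text
clock: 8.07
eef_pos: [582.0, 119.1, 92.7]
tool_rot: [-3.14, 0.001, -1.222]
force: [-0.2, -0.1, 0.8]
width: 68.7
```

```bash
python3 plan.py 425.5 161.5 80 -70 5
```

```text
[[-0.37, 0.53, 0.05, 0.0, 0.0, 0.0], [-0.37, 0.53, 0.05, 0.0, 0.0, 0.0], [-0.38, 0.53, 0.05, 0.0, 0.0, 0.0], [-0.37, 0.53, 0.05, -0.01, 0.01, 0.0], [-0.38, 0.53, 0.05, 0.0, 0.0, -0.01]]
max 0.53 from [582.  119.1  92.7] t 8.1 w 68.7 end [425.5 161.7  80.1]
```

Emit:
apply_moves --series '[[[-0.37,0.53,0.05,0,0,0],[-0.37,0.53,0.05,0,0,0],[-0.38,0.53,0.05,0,0,0],[-0.37,0.53,0.05,0,0,0],[-0.38,0.53,0.05,0,0,0]]]' --claw 0

```text
clock: 8.7
eef_pos: [423.6, 161.8, 78.6]
tool_rot: [3.14, 0.002, -1.223]
force: [-0.2, 0.5, -0.2]
width: 42.8
```

Emit:
apply_moves --series '[[[0,0,0.3,0,0,0],[0,0,0.3,0,0,0],[0,0,0.3,0,0,0],[0,0,0.2,0,0,0],[0,0,0.1,0,0,0]]]'

```text
clock: 9.32
eef_pos: [424.3, 161.3, 17.8]
tool_rot: [3.139, 0.002, -1.223]
force: [0.2, 0.4, -0.4]
width: 42.8
```

```bash
python3 plan.py 425.8 161 12 -70 5;  python3 - <<'E'
from h import *
a=viewer.get_image("top")
print("sea",rect(a,"top",(230,201),20,(0,0,100),(180,75,255),28))
b=viewer.get_image("side")
a=cv2.resize(a[160:310,150:300],(600,600),interpolation=2)[:,:400]; b=cv2.resize(b[300:420,200:360],(400*2,600),interpolation=2)[:,200:600]
cv2.imwrite("pics/v2.png",np.hstack([a,b]))
E
```

```text
[[0.0, -0.01, 0.02, 0.0, 0.0, 0.0], [0.0, 0.0, 0.02, 0.01, 0.0, 0.0], [0.01, -0.01, 0.02, 0.0, 0.01, 0.0], [0.0, 0.0, 0.03, 0.01, 0.0, -0.01], [0.01, -0.01, 0.02, 0.0, 0.01, 0.0]]
max 0.03 from [424.3 161.3  17.8] t 9.3 w 42.8 end [426.  160.9  12.2]
sea [578.1 121.1  94.   64.5  22.2]
```

View pics/v2.png

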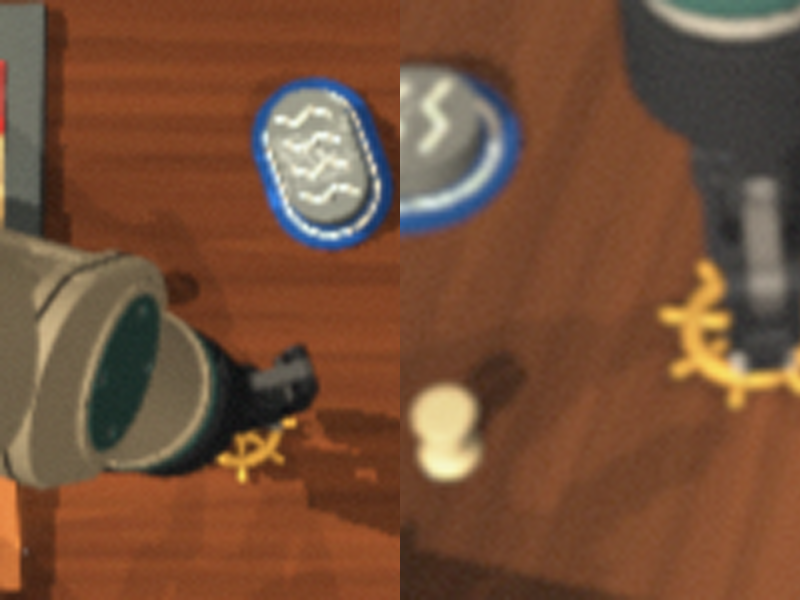

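Base lies inside the outline (about 3 mm off at most). Fingers stand around the stub; lower 6 mm, close, lift.

Emit:
apply_moves --series '[[[0.02,-0.01,0.04,0,0,0],[0,0,0.04,0,0,0],[0,0,0.04,0,0,0],[0,0,0,0,0,0],[0,0,0,0,0,0]]]'

```text
clock: 10.05
eef_pos: [425.4, 160.9, 12.7]
tool_rot: [3.14, 0.002, -1.223]
force: [-0.0, -0.7, -0.2]
width: 42.6
```

Emit:
apply_moves --series '[[[0,0,0,0,0,0],[0,0,0,0,0,0],[0,0,0,0,0,0],[0,0,0,0,0,0],[0,0,0,0,0,0]]]' --claw -1

```text
clock: 10.68
eef_pos: [425.5, 160.9, 12.9]
tool_rot: [3.141, 0.002, -1.223]
force: [-0.3, 0.3, 5.0]
width: 9.0
```

Emit:
apply_moves --series '[[[0,0,-0.2,0,0,0],[0,0,-0.3,0,0,0],[0,0,-0.3,0,0,0],[0,0,-0.2,0,0,0],[0,0,0,0,0,0]]]'

```text
clock: 11.3
eef_pos: [425.9, 161.1, 63.3]
tool_rot: [-3.141, 0.001, -1.222]
force: [0.1, -0.4, -1.3]
width: 9.4
```

```bash
python3 plan.py 592 -113 55 -70 10
```

```text
[[0.63, -0.12, 0.02, 0.0, 0.0, 0.0], [0.63, -0.13, 0.02, 0.0, 0.0, 0.0], [0.63, -0.12, 0.01, 0.0, 0.0, 0.0], [0.63, -0.13, 0.02, 0.0, 0.0, 0.0], [0.63, -0.12, 0.01, 0.0, 0.0, 0.0]]
[[0.63, -0.13, 0.02, 0.0, 0.0, 0.0], [0.63, -0.12, 0.01, 0.0, 0.0, 0.0], [0.63, -0.13, 0.02, 0.0, 0.0, 0.0], [0.62, -0.12, 0.01, 0.0, 0.01, 0.0], [0.63, -0.13, 0.02, 0.0, 0.0, 0.0]]
max 0.63 from [425.9 161.1  63.3] t 11.3 w 9.4 end [ 592.1 -113.1   54.9]
```

Emit:
apply_moves --series '[[[0.63,-0.12,0.02,0,0,0],[0.63,-0.13,0.02,0,0,0],[0.63,-0.12,0.01,0,0,0],[0.63,-0.13,0.02,0,0,0],[0.63,-0.12,0.01,0,0,0]]]'

```text
clock: 11.92
eef_pos: [508.5, 22.5, 57.8]
tool_rot: [3.139, 0.002, -1.222]
force: [-0.3, 0.5, -0.5]
width: 8.9
```

Emit:
apply_moves --series '[[[0.63,-0.13,0.02,0,0,0],[0.63,-0.12,0.01,0,0,0],[0.63,-0.13,0.02,0,0,0],[0.62,-0.12,0.01,0,0,0],[0.63,-0.13,0.02,0,0,0]]]'

```text
clock: 12.55
eef_pos: [591.5, -114.2, 53.3]
tool_rot: [3.139, 0.003, -1.223]
force: [0.5, -0.1, -0.5]
width: 8.5
```

```bash
python3 plan.py 592 -113 18 -70 5;  python3 - <<'E'
from h import *
b=viewer.get_image("side")
cv2.imwrite("pics/v3.png",cv2.resize(b[150:300,200:400],(800,600),interpolation=2))
E
```

```text
[[0.0, 0.0, 0.14, 0.0, 0.0, 0.0], [0.0, 0.0, 0.14, 0.01, 0.01, 0.0], [-0.01, -0.01, 0.14, 0.0, 0.0, 0.0], [0.0, 0.0, 0.14, 0.01, 0.01, 0.0], [-0.01, -0.01, 0.15, 0.0, 0.0, -0.01]]
max 0.15 from [ 591.5 -114.2   53.3] t 12.6 w 8.5 end [ 592.  -112.8   17.8]
```

View pics/v3.png

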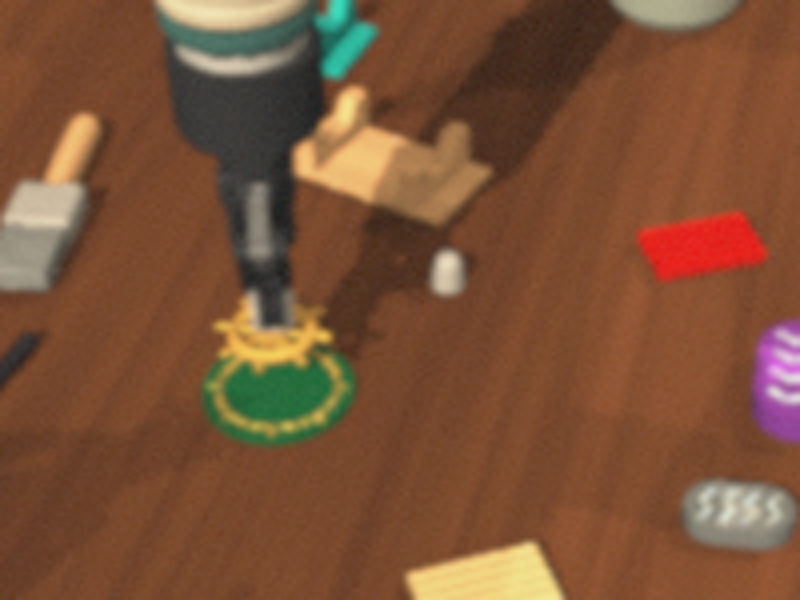

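Wheel hangs level above the green pad. Lower, release, retreat.

Emit:
apply_moves --series '[[[-0.02,-0.02,0.18,0,0,0],[0,0,0.18,0,0,0],[0,0,0.17,0,0,0],[0,0,0.12,0,0,0],[0,0,0.07,0,0,0]]]'

```text
clock: 13.22
eef_pos: [591.9, -111.8, 17.7]
tool_rot: [3.14, 0.002, -1.222]
force: [0.6, -0.1, -0.2]
width: 9.0
```

Emit:
apply_moves --series '[[[0,0,0,0,0,0],[0,0,0,0,0,0],[0,0,0,0,0,0],[0,0,0,0,0,0],[0,0,0,0,0,0]]]' --claw 0

```text
clock: 13.85
eef_pos: [592.2, -112.1, 18.2]
tool_rot: [3.141, 0.001, -1.222]
force: [0.6, 0.1, -0.0]
width: 43.0
```

Emit:
apply_moves --series '[[[0,0,-0.3,0,0,0],[0,0,-0.4,0,0,0],[0,0,-0.4,0,0,0],[0,0,-0.3,0,0,0],[0,0,-0.1,0,0,0]]]'

```text
clock: 14.48
eef_pos: [593.0, -112.3, 94.8]
tool_rot: [-3.141, 0.0, -1.222]
force: [-0.4, -0.3, 0.5]
width: 42.6
```

```bash
python3 plan.py 445.5 6.5 70 -58.4 5
```

```text
[[-0.65, 0.39, 0.1, 0.0, 0.0, -0.39], [-0.66, 0.37, 0.1, 0.0, 0.0, -0.39], [-0.68, 0.34, 0.1, 0.0, 0.0, -0.39], [-0.69, 0.31, 0.1, 0.0, 0.0, -0.38], [-0.7, 0.28, 0.1, -0.01, 0.0, -0.39]]
max 0.7 from [ 593.  -112.3   94.8] t 14.5 w 42.6 end [445.5   6.3  69.8]
```

Emit:
apply_moves --series '[[[-0.65,0.39,0.1,0,0,-0.39],[-0.66,0.37,0.1,0,0,-0.39],[-0.68,0.34,0.1,0,0,-0.39],[-0.69,0.31,0.1,0,0,-0.38],[-0.7,0.28,0.1,0,0,-0.39]]]' --claw 0.5

```text
clock: 15.1
eef_pos: [443.6, 7.2, 68.4]
tool_rot: [3.14, 0.002, -1.018]
force: [0.1, 1.1, -0.2]
width: 64.1
```

Emit:
apply_moves --series '[[[0,0,0.3,0,0,0],[0,0,0.3,0,0,0],[0,0,0.3,0,0,0],[0,0,0.15,0,0,0],[0,0,0.05,0,0,0]]]'

```text
clock: 15.72
eef_pos: [444.3, 6.4, 13.0]
tool_rot: [3.14, 0.002, -1.02]
force: [0.2, 0.1, -0.3]
width: 63.9
```

```bash
python3 plan.py 445.5 6.5 3 -58.4 5
```

```text
[[0.0, 0.0, 0.04, 0.0, 0.0, 0.0], [0.0, -0.01, 0.04, 0.0, 0.01, 0.0], [0.0, 0.0, 0.04, 0.01, 0.0, 0.0], [0.01, -0.01, 0.04, 0.0, 0.01, 0.0], [0.0, 0.0, 0.04, 0.01, 0.0, 0.0]]
max 0.04 from [444.3   6.4  13. ] t 15.7 w 63.9 end [445.4   6.5   3. ]
```

Emit:
apply_moves --series '[[[0,-0.01,0.06,0,0,0],[0,0,0.06,0,0,0],[0,0,0.06,0,0,0],[0,0,0.04,0,0,0],[0,0,0,0,0,0]]]'

```text
clock: 16.35
eef_pos: [445.0, 6.8, 2.4]
tool_rot: [3.141, 0.002, -1.019]
force: [-0.8, 0.6, -0.6]
width: 64.0
```

Emit:
apply_moves --series '[[[0,0,0,0,0,0],[0,0,0,0,0,0],[0,0,0,0,0,0],[0,0,0,0,0,0],[0,0,0,0,0,0]]]' --claw -1

```text
clock: 16.98
eef_pos: [445.1, 6.7, 3.1]
tool_rot: [3.141, 0.002, -1.02]
force: [-0.9, -0.4, 5.8]
width: 37.6
```

Emit:
apply_moves --series '[[[0,0,-0.2,0,0,0],[0,0,-0.3,0,0,0],[0,0,-0.3,0,0,0],[0,0,-0.2,0,0,0],[0,0,0,0,0,0]]]'

```text
clock: 17.6
eef_pos: [445.6, 6.8, 53.0]
tool_rot: [-3.141, 0.001, -1.019]
force: [-0.4, -0.2, -1.4]
width: 37.4
```

```bash
python3 - <<'E'
import numpy as np
a=np.radians(1.8)
for x in(-35,9): print(594.9+x*np.cos(a),327.4+x*np.sin(a))
E
python3 plan.py 560 326.5 60 -88.2 10
```

```text
559.9172703871993 326.30062343226547
603.8955590432915 327.68269683170314
[[-0.42, -0.53, -0.01, 0.0, 0.0, 0.5], [-0.45, -0.51, -0.01, 0.0, 0.0, 0.5], [-0.48, -0.48, -0.01, 0.0, 0.0, 0.5], [-0.5, -0.46, -0.02, 0.0, 0.0, 0.5], [-0.53, -0.43, -0.01, 0.0, 0.0, 0.49]]
[[-0.55, -0.4, -0.02, 0.0, 0.0, 0.5], [-0.57, -0.37, -0.01, 0.0, 0.0, 0.49], [-0.58, -0.35, -0.02, 0.0, 0.0, 0.5], [-0.6, -0.31, -0.01, 0.0, 0.0, 0.49], [-0.62, -0.28, -0.02, 0.0, 0.01, 0.5]]
max 0.62 from [445.6   6.8  53. ] t 17.6 w 37.4 end [559.9 326.4  60.2]
```

Emit:
apply_moves --series '[[[-0.42,-0.53,-0.1,0,0,0.5],[-0.45,-0.51,-0.1,0,0,0.5],[-0.48,-0.48,0,0,0,0.5],[-0.5,-0.46,0,0,0,0.5],[-0.53,-0.43,0,0,0,0.49]]]'

```text
clock: 18.23
eef_pos: [502.5, 167.6, 61.9]
tool_rot: [3.139, 0.001, -1.282]
force: [-0.1, -1.5, -0.6]
width: 37.4
```

Emit:
apply_moves --series '[[[-0.55,-0.4,0,0,0,0.5],[-0.57,-0.37,0,0,0,0.49],[-0.58,-0.35,0,0,0,0.5],[-0.6,-0.31,0,0,0,0.49],[-0.62,-0.28,0,0,0,0.5]]]'

```text
clock: 18.85
eef_pos: [559.4, 327.2, 61.5]
tool_rot: [3.139, 0.001, -1.542]
force: [0.7, -0.1, -1.1]
width: 37.4
```

```bash
python3 plan.py 560 326.5 22 -88.2 5;  python3 - <<'E'
from h import *
b=viewer.get_image("side")
cv2.imwrite("pics/v4.png",cv2.resize(b[340:480,100:287],(800,600),interpolation=2))
E
```

```text
[[0.0, 0.0, 0.16, 0.01, 0.0, 0.0], [0.0, 0.0, 0.16, 0.0, 0.0, -0.01], [0.0, 0.0, 0.16, 0.01, 0.0, 0.0], [0.01, -0.01, 0.15, 0.0, 0.0, -0.01], [0.0, 0.0, 0.16, 0.01, 0.01, 0.0]]
max 0.16 from [559.4 327.2  61.5] t 18.9 w 37.4 end [559.9 326.7  22. ]
```

View pics/v4.png

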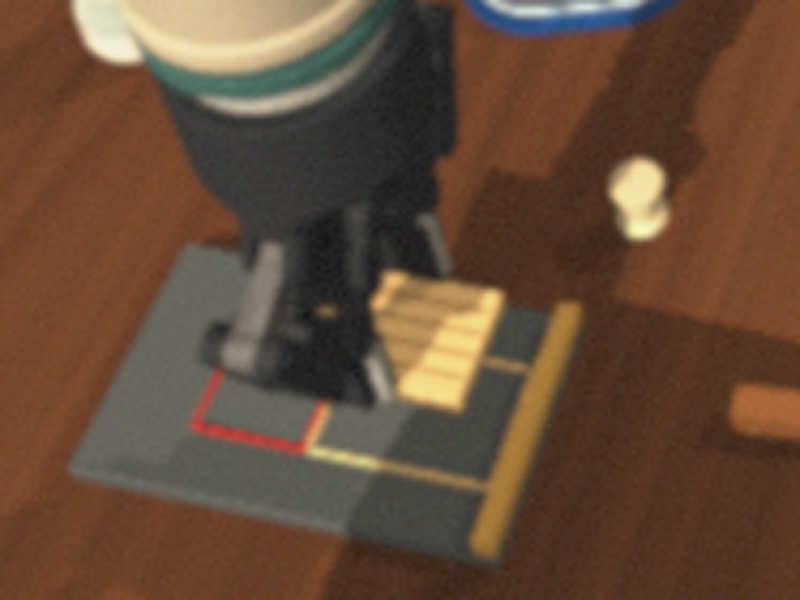

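Emit:
apply_moves --series '[[[0,0,0.25,0,0,0],[0.01,0,0.25,0,0,0],[0,0,0.25,0,0,0],[0,0,0.17,0,0,0],[0,0,0.05,0,0,0]]]'

```text
clock: 19.52
eef_pos: [559.3, 325.4, 13.4]
tool_rot: [3.139, 0.001, -1.54]
force: [0.3, 0.5, 0.4]
width: 37.3
```

Emit:
apply_moves --series '[[[0,0,0.02,0,0,0],[0,0,0,0,0,0],[0,0,0,0,0,0],[0,0,0,0,0,0],[0,0,0,0,0,0]]]'

```text
clock: 20.15
eef_pos: [559.6, 326.0, 13.3]
tool_rot: [3.14, 0.001, -1.54]
force: [-0.1, 1.0, -0.2]
width: 37.1
```

Emit:
apply_moves --series '[[[0,0,0.02,0,0,0],[0,0,0.01,0,0,0],[0,0,0,0,0,0],[0,0,0,0,0,0],[0,0,0,0,0,0]]]'

```text
clock: 20.78
eef_pos: [559.6, 325.8, 11.7]
tool_rot: [3.14, 0.001, -1.54]
force: [0.9, -0.0, 0.5]
width: 37.3
```

Emit:
apply_moves --series '[[[0,0,0,0,0,0],[0,0,0,0,0,0],[0,0,0,0,0,0],[0,0,0,0,0,0],[0,0,0,0,0,0]]]' --claw 0.4

```text
clock: 21.4
eef_pos: [559.6, 325.8, 11.6]
tool_rot: [3.14, 0.001, -1.54]
force: [0.5, 0.2, 0.7]
width: 60.0
```

Emit:
apply_moves --series '[[[0,0,-0.2,0,0,0],[0,0,-0.4,0,0,0],[0,0,-0.5,0,0,0],[0,0,-0.3,0,0,0],[0,0,-0.1,0,0,0]]]'

```text
clock: 22.02
eef_pos: [560.4, 326.1, 88.5]
tool_rot: [-3.141, 0.002, -1.54]
force: [-1.0, 0.5, -0.1]
width: 59.9
```

```bash
python3 plan.py 388 -289 80 -60.8 20
```

```text
[[0.61, 0.19, 0.01, 0.0, 0.0, -0.23], [0.6, 0.21, 0.01, 0.0, 0.0, -0.23], [0.6, 0.22, 0.01, 0.0, 0.0, -0.23], [0.59, 0.23, 0.01, 0.0, 0.0, -0.23], [0.59, 0.25, 0.01, 0.0, 0.0, -0.23]]
[[0.58, 0.26, 0.01, 0.0, 0.0, -0.23], [0.58, 0.28, 0.01, 0.0, 0.0, -0.23], [0.57, 0.29, 0.01, 0.0, 0.0, -0.23], [0.56, 0.31, 0.01, 0.0, 0.0, -0.23], [0.55, 0.32, 0.0, 0.0, 0.0, -0.23]]
[[0.55, 0.33, 0.01, 0.0, 0.0, -0.23], [0.54, 0.34, 0.0, 0.0, 0.0, -0.23], [0.53, 0.36, 0.01, 0.0, 0.0, -0.23], [0.52, 0.37, 0.0, 0.0, 0.0, -0.23], [0.51, 0.38, 0.01, 0.0, 0.0, -0.22]]
[[0.5, 0.39, 0.0, 0.0, 0.0, -0.23], [0.49, 0.41, 0.01, 0.0, 0.0, -0.22], [0.49, 0.42, 0.0, 0.0, 0.01, -0.23], [0.48, 0.43, 0.01, -0.01, 0.0, -0.22], [0.46, 0.44, 0.0, 0.0, 0.01, -0.23]]
max 0.61 from [560.4 326.1  88.5] t 22.0 w 59.9 end [ 388.  -289.    80.1]
```

```bash
python3 plan.py 392.5 292 70 -83.8 5; python3 - <<'E'
from h import *
b=viewer.get_image("side")
cv2.imwrite("pics/v5.png",cv2.resize(b[360:480,110:270],(800,600),interpolation=2))
E
```

```text
[[0.12, 0.68, 0.07, 0.0, 0.0, -0.15], [0.1, 0.68, 0.07, 0.0, 0.01, -0.15], [0.09, 0.68, 0.08, 0.0, 0.0, -0.15], [0.09, 0.68, 0.07, 0.0, 0.01, -0.14], [0.07, 0.67, 0.08, 0.0, 0.0, -0.15]]
max 0.68 from [560.4 326.1  88.5] t 22.0 w 59.9 end [392.7 292.2  69.9]
```

Emit:
apply_moves --series '[[[0.12,0.68,0.07,0,0,-0.15],[0.1,0.68,0.07,0,0,-0.15],[0.09,0.68,0.08,0,0,-0.15],[0.09,0.68,0.07,0,0,-0.14],[0.07,0.67,0.08,0,0,-0.15]]]' --claw 0

```text
clock: 22.7
eef_pos: [390.3, 291.4, 67.9]
tool_rot: [3.139, 0.0, -1.461]
force: [-0.7, 0.9, 0.0]
width: 42.5
```

Emit:
apply_moves --series '[[[0,0,0.3,0,0,0],[0,0,0.3,0,0,0],[0,0,0.3,0,0,0],[0,0,0.15,0,0,0],[0,0,0.05,0,0,0]]]'

```text
clock: 23.32
eef_pos: [391.6, 291.6, 13.0]
tool_rot: [3.139, 0.001, -1.463]
force: [0.3, -0.4, -0.3]
width: 42.6
```

```bash
python3 plan.py 392.5 292 3 -83.8 5; python3 - <<'E'
from h import *
a=viewer.get_image("top"); b=viewer.get_image("side")
a=cv2.resize(a[150:350,100:233],(400,600),interpolation=2); b=cv2.resize(b[360:480,110:190],(400,600),interpolation=2)
b=cv2.resize(viewer.get_image("side")[380:480,110:350],(800,333),interpolation=2)[:, :]
o=np.zeros((600,800,3),np.uint8); o[:333]=b; o[333:]=cv2.resize(viewer.get_image("top")[150:250,100:400],(800,267),interpolation=2); cv2.imwrite("pics/v5.png",o)
E
```

```text
[[0.0, 0.0, 0.04, 0.0, 0.0, 0.0], [0.0, 0.0, 0.04, 0.01, 0.0, 0.0], [0.0, -0.01, 0.04, 0.0, 0.0, 0.0], [0.0, 0.0, 0.04, 0.01, 0.0, 0.0], [-0.01, -0.01, 0.04, 0.0, 0.01, 0.0]]
max 0.04 from [391.6 291.6  13. ] t 23.3 w 42.6 end [392.6 292.2   3. ]
```

View pics/v5.png

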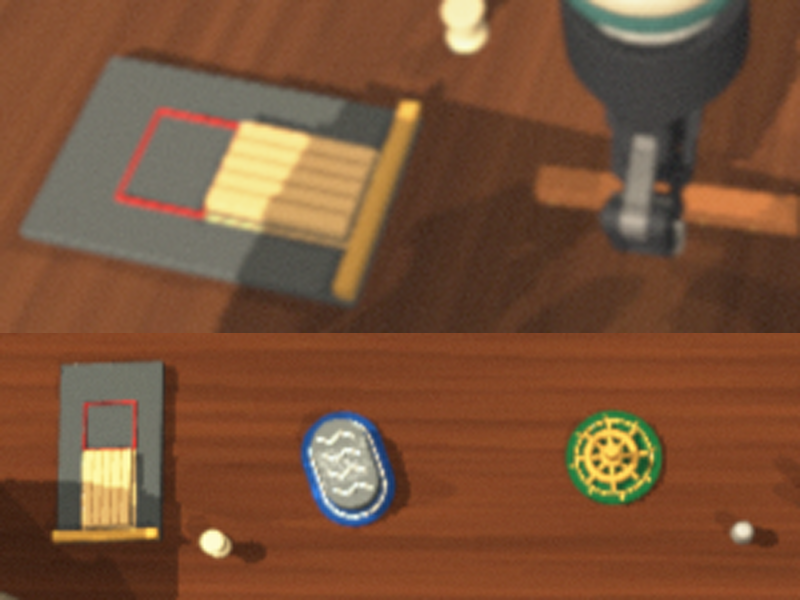

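Pale panel covers its cream outline, base and wheel are centred, and the fingers straddle the mast middle. Grip the mast.

Emit:
apply_moves --series '[[[0,-0.01,0.06,0,0,0],[0,0,0.06,0,0,0],[0,0,0.06,0,0,0],[0,0,0.02,0,0,0],[0,0,0,0,0,0]]]'

```text
clock: 24.15
eef_pos: [392.3, 291.9, 3.3]
tool_rot: [3.14, 0.001, -1.462]
force: [0.4, -0.1, 0.4]
width: 42.9
```

Emit:
apply_moves --series '[[[0,0,0,0,0,0],[0,0,0,0,0,0],[0,0,0,0,0,0],[0,0,0,0,0,0],[0,0,0,0,0,0]]]' --claw -1

```text
clock: 24.78
eef_pos: [392.4, 291.9, 3.7]
tool_rot: [3.14, 0.001, -1.462]
force: [-0.8, -0.5, 5.4]
width: 10.1
```

Emit:
apply_moves --series '[[[0,0,-0.2,0,0,0],[0,0,-0.4,0,0,0],[0,0,-0.4,0,0,0],[0,0,-0.4,0,0,0],[0,0,-0.1,0,0,0]]]'

```text
clock: 25.4
eef_pos: [392.9, 292.3, 79.5]
tool_rot: [-3.141, 0.002, -1.462]
force: [0.8, 0.1, -0.0]
width: 10.0
```

```bash
python3 plan.py 592 -322.5 80 -107.6 20
```

```text
[[0.63, -0.13, 0.0, 0.0, 0.0, 0.2], [0.63, -0.14, 0.0, 0.0, 0.0, 0.2], [0.63, -0.16, 0.0, 0.0, 0.0, 0.2], [0.62, -0.17, 0.0, 0.0, 0.0, 0.2], [0.62, -0.18, 0.0, 0.0, 0.0, 0.2]]
[[0.62, -0.2, 0.0, 0.0, 0.0, 0.2], [0.61, -0.21, 0.0, 0.0, 0.0, 0.2], [0.61, -0.22, 0.0, 0.0, 0.0, 0.2], [0.6, -0.24, 0.0, 0.0, 0.0, 0.2], [0.6, -0.25, 0.0, 0.0, 0.0, 0.2]]
[[0.59, -0.26, 0.0, 0.0, 0.0, 0.2], [0.59, -0.27, 0.0, 0.0, 0.0, 0.2], [0.58, -0.28, 0.0, 0.0, 0.0, 0.2], [0.57, -0.3, 0.0, 0.0, 0.0, 0.2], [0.57, -0.31, -0.01, 0.0, 0.0, 0.2]]
[[0.56, -0.32, 0.0, 0.0, 0.0, 0.19], [0.55, -0.33, -0.01, 0.0, 0.0, 0.2], [0.55, -0.34, 0.0, 0.0, 0.01, 0.19], [0.54, -0.35, -0.01, 0.0, 0.0, 0.2], [0.53, -0.37, 0.0, 0.01, 0.01, 0.19]]
max 0.63 from [392.9 292.3  79.5] t 25.4 w 10.0 end [ 592.  -322.4   79.9]
```

Emit:
apply_moves --series '[[[0.63,-0.13,0,0,0,0.2],[0.63,-0.14,0,0,0,0.2],[0.63,-0.16,0,0,0,0.2],[0.62,-0.17,0,0,0,0.2],[0.62,-0.18,0,0,0,0.2]]]'

```text
clock: 26.02
eef_pos: [441.8, 137.3, 77.8]
tool_rot: [3.139, 0.001, -1.568]
force: [0.8, 0.1, -0.6]
width: 9.8
```

Emit:
apply_moves --series '[[[0.62,-0.2,0,0,0,0.2],[0.61,-0.21,0,0,0,0.2],[0.61,-0.22,0,0,0,0.2],[0.6,-0.24,0,0,0,0.2],[0.6,-0.25,0,0,0,0.2]]]'

```text
clock: 26.65
eef_pos: [491.9, -16.7, 77.5]
tool_rot: [3.139, 0.001, -1.672]
force: [-0.1, 0.5, -1.4]
width: 9.6
```

Emit:
apply_moves --series '[[[0.59,-0.26,0,0,0,0.2],[0.59,-0.27,0,0,0,0.2],[0.58,-0.28,0,0,0,0.2],[0.57,-0.3,0,0,0,0.2],[0.57,-0.31,0,0,0,0.2]]]'

```text
clock: 27.28
eef_pos: [541.6, -170.3, 77.0]
tool_rot: [3.139, 0.001, -1.777]
force: [-0.3, -0.1, 0.3]
width: 9.8
```

Emit:
apply_moves --series '[[[0.56,-0.32,0,0,0,0.19],[0.55,-0.33,0,0,0,0.2],[0.55,-0.34,0,0,0,0.19],[0.54,-0.35,0,0,0,0.2],[0.53,-0.37,0,0,0,0.19]]]'

```text
clock: 27.9
eef_pos: [591.2, -323.4, 76.5]
tool_rot: [3.138, 0.001, -1.879]
force: [0.4, 0.7, -0.3]
width: 10.0
```

```bash
python3 plan.py 592 -322.5 45 -107.6 5
```

```text
[[0.0, 0.0, 0.13, 0.01, 0.0, 0.0], [-0.01, 0.0, 0.13, 0.01, 0.0, 0.0], [0.0, 0.0, 0.12, 0.0, 0.0, 0.0], [-0.01, -0.01, 0.13, 0.01, 0.01, 0.0], [0.0, 0.0, 0.12, 0.0, 0.0, -0.01]]
max 0.13 from [ 591.2 -323.4   76.5] t 27.9 w 10.0 end [ 591.9 -322.6   45. ]
```

Emit:
apply_moves --series '[[[-0.02,-0.02,0.17,0,0,0],[0,0,0.17,0,0,0],[0,0,0.17,0,0,0],[0,0,0.11,0,0,0],[0,0,0,0,0,0]]]'

```text
clock: 28.52
eef_pos: [592.3, -321.4, 45.9]
tool_rot: [3.139, 0.001, -1.878]
force: [-0.2, -0.8, -0.7]
width: 9.5
```

```bash
python3 plan.py 592 -322.5 22.5 -107.6 5; python3 - <<'E'
from h import *
a=cv2.resize(viewer.get_image("top")[140:260,370:470],(500,600),interpolation=2)
b=cv2.resize(viewer.get_image("side")[140:230,250:295+50],(300,284),interpolation=2)
b=cv2.resize(viewer.get_image("side")[130:230,260:310+30],(300,375),interpolation=2)
o=np.zeros((600,800,3),np.uint8);o[:,:500]=a;o[:375,500:]=b;cv2.imwrite("pics/v6.png",o)
E
```

```text
[[0.0, 0.0, 0.09, 0.01, 0.0, 0.0], [0.01, 0.0, 0.09, 0.0, 0.0, 0.0], [0.0, 0.0, 0.1, 0.01, 0.0, 0.0], [0.01, 0.0, 0.09, 0.0, 0.0, 0.0], [0.0, 0.0, 0.1, 0.01, 0.01, 0.0]]
max 0.1 from [ 592.3 -321.4   45.9] t 28.5 w 9.5 end [ 591.9 -322.3   22.4]
```

View pics/v6.png

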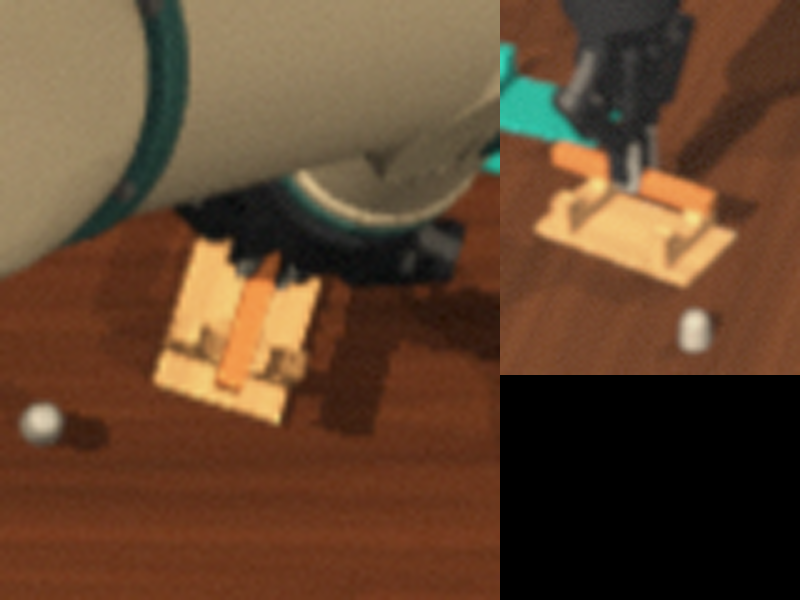

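```bash
cat > ov2.py <<'E'
from h import *
def ov(cam,x0,y0,x1,y1,f,L):
    im=viewer.get_image(cam)[y0:y1,x0:x1]; o=cv2.resize(im,None,fx=f,fy=f,interpolation=2)
    for X,c in L:
        p=(proj(cam,X)-[x0,y0]+.5)*f-.5
        cv2.polylines(o,[np.int32(p*8)],True,c,1,cv2.LINE_AA,3)
    return o
def bx(cx,cy,a,z,xa,xb,ya,yb):
    a=np.radians(a);R=np.array([[np.cos(a),-np.sin(a)],[np.sin(a),np.cos(a)]])
    return np.c_[np.array([(xa,ya),(xa,yb),(xb,yb),(xb,ya)])@R.T+[cx,cy],[z]*4]
E
python3 - <<'E'
from ov2 import *
C=(592,-322.5,-17.6); s=ctrl.read_state(); p=s["eef_pos"]; ya=np.degrees(s["tool_rot"][2])+90; z=p[2]-3.7
G,B,Y=(0,255,0),(255,0,0),(255,255,0)
L=[(bx(*C,6,-60,60,-30,30),G)]
for sx in(-38,38): L+=[(bx(*C,18,sx-6,sx+6,-9.5,9.5),B)]
M=[(bx(p[0],p[1],ya,z+12,-60,60,-6,6),Y)]
a=ov("top",385,155,460,235,7,L+M); b=ov("side",260,150,335,235,7,L+M)
h=min(len(a),len(b));cv2.imwrite("pics/v7.png",np.hstack([a[:h,:400],b[:h,:400]]) if 0 else cv2.resize(np.hstack([a[:h],b[:h]]),(800,int(h*800/(a.shape[1]+b.shape[1])))))
print(a.shape,b.shape)
E
```

```text
(560, 525, 3) (595, 525, 3)
```

View pics/v7.png

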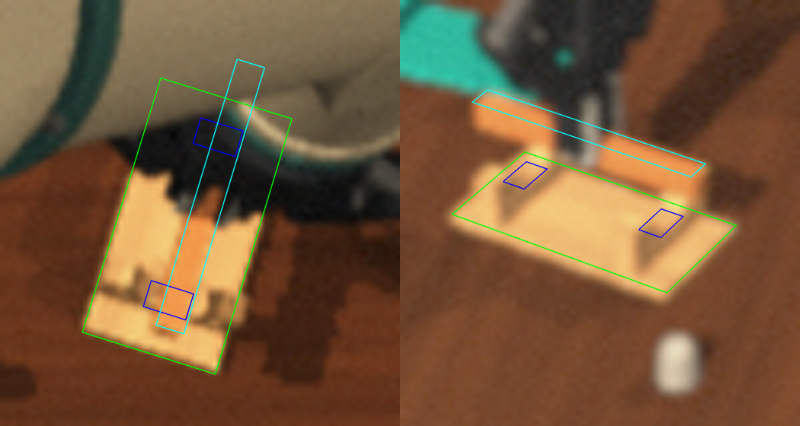

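The overlay shows the mast centred between the notch flanks, with the plate about 2 mm further +x than modelled. I'll aim for (594,-323).

```bash
python3 plan.py 593.7 -323 22.5 -107.6 5
```

```text
[[0.0, 0.0, 0.1, 0.0, 0.0, 0.0], [0.0, -0.01, 0.1, 0.0, 0.0, 0.0], [0.0, 0.0, 0.1, 0.0, 0.0, 0.0], [0.0, -0.01, 0.09, 0.01, 0.0, 0.0], [0.01, 0.0, 0.1, 0.0, 0.0, 0.0]]
max 0.1 from [ 592.7 -322.3   46.8] t 28.8 w 9.5 end [ 593.4 -323.1   22.3]
```

Emit:
apply_moves --series '[[[0.02,-0.02,0.1,0,0,0],[0,0,0.1,0,0,0],[0,0,0.1,0,0,0],[0,0,0.1,0,0,0],[0,0,0.06,0,0,0]]]'

```text
clock: 29.4
eef_pos: [592.9, -323.3, 22.9]
tool_rot: [3.139, 0.001, -1.878]
force: [-0.7, -0.1, -0.3]
width: 9.7
```

Emit:
apply_moves --series '[[[0,0,0.02,0,0,0],[0,0,0,0,0,0],[0,0,0,0,0,0],[0,0,0,0,0,0],[0,0,0,0,0,0]]]'

```text
clock: 30.02
eef_pos: [593.1, -323.5, 22.5]
tool_rot: [3.14, 0.0, -1.878]
force: [-0.8, 0.5, -0.2]
width: 9.7
```

Emit:
apply_moves --series '[[[0,0,0,0,0,0],[0,0,0,0,0,0],[0,0,0,0,0,0],[0,0,0,0,0,0],[0,0,0,0,0,0]]]' --claw -0.2

```text
clock: 30.65
eef_pos: [593.1, -323.4, 22.4]
tool_rot: [3.14, 0.001, -1.878]
force: [-0.3, 0.6, 0.6]
width: 34.2
```

Emit:
apply_moves --series '[[[0,0,-0.2,0,0,0],[0,0,-0.4,0,0,0],[0,0,-0.4,0,0,0],[0,0,-0.3,0,0,0],[0,0,-0.1,0,0,0]]]'

```text
clock: 31.28
eef_pos: [593.9, -323.9, 94.3]
tool_rot: [-3.141, 0.0, -1.878]
force: [0.8, 0.3, -0.6]
width: 34.2
```

```bash
python3 plan.py 387.5 -289 70 -60.8 10
```

```text
[[0.06, 0.41, 0.05, 0.0, 0.0, -0.78], [0.02, 0.42, 0.05, 0.0, 0.0, -0.78], [-0.01, 0.42, 0.05, 0.0, 0.0, -0.78], [-0.04, 0.42, 0.05, 0.0, 0.0, -0.78], [-0.08, 0.41, 0.05, 0.0, 0.0, -0.78]]
[[-0.11, 0.4, 0.05, 0.0, 0.0, -0.78], [-0.14, 0.39, 0.05, 0.0, 0.0, -0.78], [-0.18, 0.38, 0.04, 0.0, 0.0, -0.78], [-0.21, 0.37, 0.05, 0.0, 0.0, -0.78], [-0.23, 0.35, 0.04, 0.0, 0.0, -0.78]]
max 0.78 from [ 593.9 -323.9   94.3] t 31.3 w 34.2 end [ 387.4 -289.2   70.2]
```

Emit:
apply_moves --series '[[[0.06,0.41,0.05,0,0,-0.78],[0.02,0.42,0.05,0,0,-0.78],[-0.01,0.42,0.05,0,0,-0.78],[-0.04,0.42,0.05,0,0,-0.78],[-0.08,0.41,0.05,0,0,-0.78]]]' --claw 0.5

```text
clock: 31.9
eef_pos: [489.1, -305.6, 79.9]
tool_rot: [3.14, 0.002, -1.467]
force: [0.1, 0.0, -1.4]
width: 63.9
```

Emit:
apply_moves --series '[[[-0.11,0.4,0.05,0,0,-0.78],[-0.14,0.39,0.05,0,0,-0.78],[-0.18,0.38,0.04,0,0,-0.78],[-0.21,0.37,0.05,0,0,-0.78],[-0.23,0.35,0.04,0,0,-0.78]]]'

```text
clock: 32.52
eef_pos: [385.9, -288.4, 68.7]
tool_rot: [3.14, 0.002, -1.058]
force: [-0.6, -0.5, 0.1]
width: 64.0
```

Emit:
apply_moves --series '[[[0,0,0.3,0,0,0],[0,0,0.3,0,0,0],[0,0,0.3,0,0,0],[0,0,0.18,0,0,0],[0,0,0.05,0,0,0]]]'

```text
clock: 33.15
eef_pos: [386.4, -288.4, 11.3]
tool_rot: [3.14, 0.003, -1.061]
force: [0.6, 0.1, 0.4]
width: 64.4
```

```bash
python3 plan.py 387.5 -289 2.5 -60.8 5; python3 - <<'E'
from h import *
a=viewer.get_image("top"); a1=cv2.resize(a[160:235,380:460],(640//2*2,600),interpolation=2)[:,:400*2][:, 0:640]
a2=cv2.resize(a[245:325,370:450],(300,300),interpolation=2)
b=viewer.get_image("side"); b1=cv2.resize(b[150:230,255:345],(400,355),interpolation=2); b2=cv2.resize(b[170:240,340:420],(400,350),interpolation=2)[:245]
a1=cv2.resize(a[160:235,380:460],(400,355),interpolation=2); a2=cv2.resize(a[255:304,368:448],(400,245),interpolation=2)
cv2.imwrite("pics/v8.png",np.vstack([np.hstack([a1,b1]),np.hstack([a2,b2])]))
E
```

```text
[[0.0, 0.0, 0.04, 0.0, 0.01, 0.0], [0.01, 0.0, 0.03, 0.0, 0.0, 0.0], [0.0, 0.0, 0.04, 0.0, 0.01, 0.0], [0.01, -0.01, 0.03, 0.01, 0.0, 0.0], [0.0, 0.0, 0.04, 0.0, 0.01, 0.0]]
max 0.04 from [ 386.4 -288.4   11.3] t 33.1 w 64.4 end [ 387.3 -289.1    2.3]
```

View pics/v8.png

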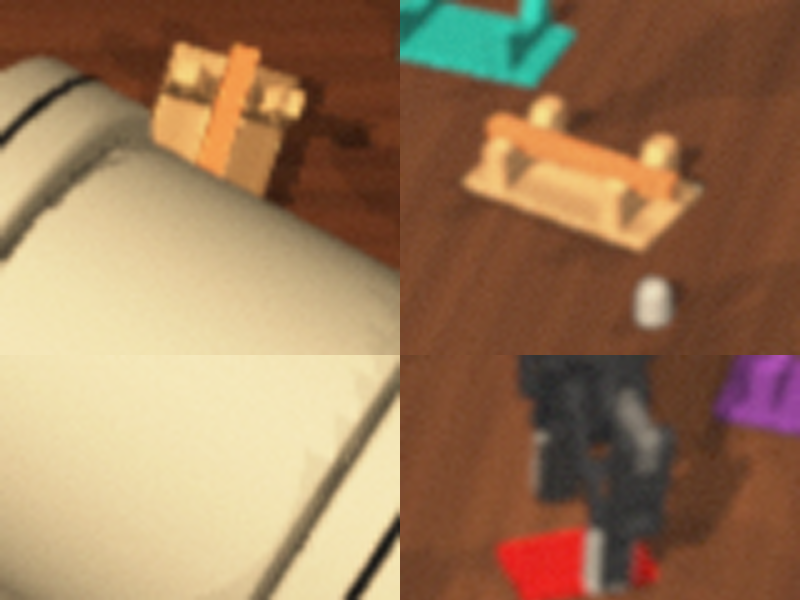

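Mast lies down in both notches, evenly. Fingers stand astride the red panel; grip it.

Emit:
apply_moves --series '[[[0.02,0,0.06,0,0,0],[0,0,0.06,0,0,0],[0,0,0.05,0,0,0],[0,0,0.01,0,0,0],[0,0,0,0,0,0]]]'

```text
clock: 33.88
eef_pos: [387.0, -289.5, 3.3]
tool_rot: [3.141, 0.002, -1.061]
force: [-0.5, -0.1, -0.5]
width: 64.0
```

Emit:
apply_moves --series '[[[0,0,0,0,0,0],[0,0,0,0,0,0],[0,0,0,0,0,0],[0,0,0,0,0,0],[0,0,0,0,0,0]]]' --claw -1

```text
clock: 34.5
eef_pos: [387.1, -289.5, 3.9]
tool_rot: [3.141, 0.001, -1.061]
force: [-0.8, -0.2, 6.0]
width: 37.4
```

Emit:
apply_moves --series '[[[0,0,-0.2,0,0,0],[0,0,-0.4,0,0,0],[0,0,-0.4,0,0,0],[0,0,-0.4,0,0,0],[0,0,-0.2,0,0,0]]]'

```text
clock: 35.12
eef_pos: [387.6, -289.7, 84.6]
tool_rot: [3.141, 0.0, -1.061]
force: [0.4, -0.1, -0.4]
width: 37.1
```

```bash
python3 plan.py 604 327.5 85 -88.2 20
```

```text
[[-0.43, -0.49, 0.0, 0.0, 0.0, 0.23], [-0.45, -0.48, 0.0, 0.0, 0.0, 0.23], [-0.46, -0.47, 0.0, 0.0, 0.0, 0.23], [-0.47, -0.46, 0.0, 0.0, 0.0, 0.23], [-0.48, -0.45, 0.0, 0.0, 0.0, 0.23]]
[[-0.49, -0.43, 0.0, 0.0, 0.0, 0.23], [-0.5, -0.42, 0.0, 0.0, 0.0, 0.23], [-0.51, -0.41, 0.0, 0.0, 0.0, 0.23], [-0.52, -0.4, 0.0, 0.0, 0.0, 0.23], [-0.53, -0.39, 0.0, 0.0, 0.0, 0.23]]
[[-0.54, -0.37, 0.0, 0.0, 0.0, 0.23], [-0.54, -0.36, 0.0, 0.0, 0.0, 0.23], [-0.55, -0.35, 0.0, 0.0, 0.0, 0.23], [-0.56, -0.33, 0.0, 0.0, 0.0, 0.23], [-0.57, -0.32, 0.0, 0.0, 0.0, 0.22]]
[[-0.58, -0.31, 0.0, 0.0, 0.0, 0.23], [-0.58, -0.29, 0.0, 0.0, 0.0, 0.22], [-0.59, -0.28, 0.0, 0.0, 0.0, 0.23], [-0.6, -0.26, 0.0, 0.0, 0.0, 0.22], [-0.6, -0.25, -0.01, 0.0, 0.0, 0.23]]
max 0.6 from [ 387.6 -289.7   84.6] t 35.1 w 37.1 end [604.2 327.3  85.1]
```

Emit:
apply_moves --series '[[[-0.43,-0.49,0,0,0,0.23],[-0.45,-0.48,0,0,0,0.23],[-0.46,-0.47,0,0,0,0.23],[-0.47,-0.46,0,0,0,0.23],[-0.48,-0.45,0,0,0,0.23]]]'

```text
clock: 35.75
eef_pos: [441.6, -133.5, 83.4]
tool_rot: [3.14, 0.002, -1.183]
force: [0.6, 0.2, -0.3]
width: 36.9
```

Emit:
apply_moves --series '[[[-0.49,-0.43,0,0,0,0.23],[-0.5,-0.42,0,0,0,0.23],[-0.51,-0.41,0,0,0,0.23],[-0.52,-0.4,0,0,0,0.23],[-0.53,-0.39,0,0,0,0.23]]]'

```text
clock: 36.38
eef_pos: [495.6, 21.0, 83.4]
tool_rot: [3.14, 0.002, -1.303]
force: [0.7, -0.3, -0.3]
width: 37.0
```

Emit:
apply_moves --series '[[[-0.54,-0.37,0,0,0,0.23],[-0.54,-0.36,0,0,0,0.23],[-0.55,-0.35,0,0,0,0.23],[-0.56,-0.33,0,0,0,0.23],[-0.57,-0.32,0,0,0,0.22]]]'

```text
clock: 37.0
eef_pos: [549.6, 174.6, 83.3]
tool_rot: [3.139, 0.001, -1.422]
force: [0.6, -0.3, 0.2]
width: 37.4
```

Emit:
apply_moves --series '[[[-0.58,-0.31,0,0,0,0.23],[-0.58,-0.29,0,0,0,0.22],[-0.59,-0.28,0,0,0,0.23],[-0.6,-0.26,0,0,0,0.22],[-0.6,-0.25,0,0,0,0.23]]]'

```text
clock: 37.62
eef_pos: [603.6, 328.5, 83.2]
tool_rot: [3.139, 0.001, -1.54]
force: [1.0, -0.6, -0.1]
width: 37.0
```

```bash
python3 -c "
from scipy.spatial.transform import Rotation as R
import numpy as np
for t in(10,-10):
  q=R.from_euler('z',-88.2,degrees=True)*R.from_euler('x',180+t,degrees=True); print(t,q.apply([0,0,1]),'tool y',q.apply([0,1,0]))
"
python3 plan.py 604 327.5 50 -88.2 5 10;python3 plan.py 604 327.5 50 -88.2 5 -10; 
```

```text
10 [ 0.17356249  0.00545442 -0.98480775] tool y [-0.98432181 -0.03093356 -0.17364818]
-10 [-0.17356249 -0.00545442 -0.98480775] tool y [-0.98432181 -0.03093356  0.17364818]
[[0.0, 0.0, 0.13, 0.34, 0.0, 0.0], [0.01, 0.0, 0.13, 0.34, 0.0, 0.0], [0.0, 0.01, 0.13, 0.34, 0.0, 0.0], [0.01, 0.01, 0.14, 0.34, 0.0, 0.0], [0.0, 0.02, 0.13, 0.33, 0.01, -0.01]]
max 0.34 from [603.6 328.5  83.2] t 37.6 w 37.0 end [603.9 327.6  50.1]
[[0.0, 0.0, 0.13, -0.33, 0.0, 0.0], [0.01, -0.01, 0.13, -0.33, 0.0, 0.0], [0.0, -0.01, 0.13, -0.33, 0.0, 0.0], [0.01, -0.02, 0.14, -0.33, 0.0, 0.0], [0.0, -0.02, 0.13, -0.32, 0.01, -0.01]]
max 0.33 from [603.6 328.5  83.2] t 37.6 w 37.0 end [604.2 327.6  50. ]
```

Emit:
apply_moves --series '[[[0.01,0,0.13,-0.34,0,0],[0.01,-0.01,0.13,-0.34,0,0],[0,-0.01,0.13,-0.34,0,0],[0,-0.02,0.14,-0.34,0,0],[0,-0.02,0.1,-0.34,0,0]]]'

```text
clock: 38.25
eef_pos: [604.1, 326.5, 51.1]
tool_rot: [2.96, 0.001, -1.54]
force: [0.0, 1.3, -0.0]
width: 37.0
```

```bash
python3 plan.py 604.3 327 19 -88.2 5 -10; python3 - <<'E'
from h import *
a=cv2.resize(viewer.get_image("top")[140:240,90:180],(360,400),interpolation=2);b=cv2.resize(viewer.get_image("side")[350:470,110:240],(433,400),interpolation=2)
cv2.imwrite("pics/v9.png",np.hstack([a,b]))
E
```

```text
[[0.0, -0.02, 0.13, 0.01, 0.0, 0.0], [0.0, -0.03, 0.13, 0.02, 0.0, 0.0], [0.0, -0.02, 0.12, 0.01, 0.0, 0.0], [-0.01, -0.02, 0.13, 0.02, 0.0, 0.0], [0.0, -0.03, 0.12, 0.01, 0.01, 0.0]]
max 0.13 from [604.1 326.5  51.1] t 38.2 w 37.0 end [604.4 327.   19.1]
```

View pics/v9.png

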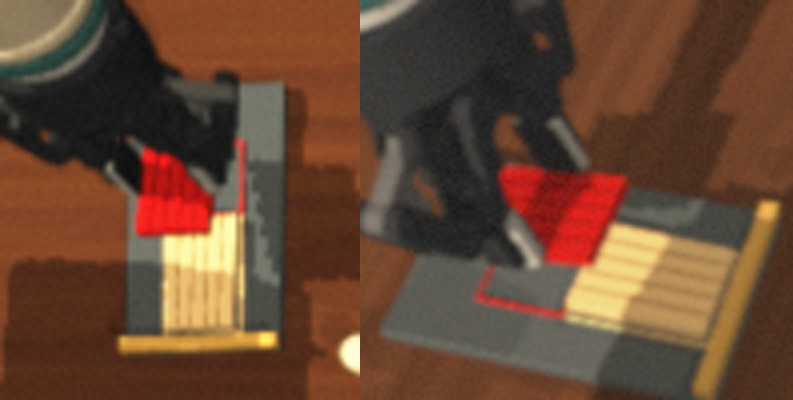

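Red is tilted with its stop end high and in line (the sideways offset is parallax). Lower it.

Emit:
apply_moves --series '[[[0,-0.03,0.14,0,0,0],[0,-0.03,0.14,0,0,0],[0,-0.03,0.14,0,0,0],[0,-0.02,0.13,0,0,0],[0,-0.01,0.06,0,0,0]]]'

```text
clock: 38.98
eef_pos: [604.8, 326.5, 20.2]
tool_rot: [2.961, 0.001, -1.54]
force: [-0.5, 1.0, 0.2]
width: 37.0
```

Emit:
apply_moves --series '[[[0,0,0.01,0,0,0],[0,0,0,0,0,0],[0,0,0,0,0,0],[0,0,0,0,0,0],[0,0,0,0,0,0]]]'

```text
clock: 39.6
eef_pos: [605.1, 326.6, 20.4]
tool_rot: [2.962, 0.001, -1.54]
force: [-0.4, 0.2, 0.6]
width: 37.3
```

Emit:
apply_moves --series '[[[0,0,0.02,0,0,0],[0,0,0.02,0,0,0],[0,0,0,0,0,0],[0,0,0,0,0,0],[0,0,0,0,0,0]]]'

```text
clock: 40.22
eef_pos: [604.7, 326.6, 18.4]
tool_rot: [2.962, 0.001, -1.54]
force: [-0.1, -0.7, -1.1]
width: 36.9
```

Emit:
apply_moves --series '[[[0,0,0,0,0,0],[0,0,0,0,0,0],[0,0,0,0,0,0],[0,0,0,0,0,0],[0,0,0,0,0,0]]]' --claw 0.4

```text
clock: 40.85
eef_pos: [604.7, 326.5, 18.3]
tool_rot: [2.962, 0.001, -1.54]
force: [-1.1, 0.7, -1.1]
width: 60.0
```

Emit:
apply_moves --series '[[[0,0,-0.2,0,0,0],[0,0,-0.4,0,0,0],[0,0,-0.5,0,0,0],[0,0,-0.6,0,0,0],[0,0,-0.6,0,0,0]]]'

```text
clock: 41.48
eef_pos: [626.1, 326.8, 134.3]
tool_rot: [2.964, 0.001, -1.54]
force: [0.1, -0.1, -0.1]
width: 59.7
```

Emit:
apply_moves --series '[[[0.6,0.4,-0.3,0,0,0],[0.6,0.5,-0.3,0,0,0],[0.6,0.5,-0.2,0,0,0],[0.6,0.5,0,0,0,0],[0.6,0.4,0,0,0,0]]]'

```text
clock: 42.1
eef_pos: [523.8, 172.7, 193.3]
tool_rot: [2.964, 0.002, -1.54]
force: [0.4, -0.4, 0.1]
width: 59.7
```

```bash
python3 - <<'E'
from h import *
t=viewer.get_image("top"); s=viewer.get_image("side"); cv2.imwrite("pics/tf.png",t); cv2.imwrite("pics/sf.png",s)
a=cv2.resize(t[150:240,100:190],(400,400),interpolation=2);b=cv2.resize(s[380:480,110:245],(400,296),interpolation=2)
c=cv2.resize(s[120:270,200:400],(400,300),interpolation=2)
o=np.zeros((600,800,3),np.uint8);o[:400,:400]=a;o[:296,400:]=b;o[300:,400:]=c
o[400:,:400]=cv2.resize(t[160:280,380:620],(400,200),interpolation=2);cv2.imwrite("pics/v10.png",o)
print("red",rect(t,"top",(142,190),16,(0,170,100),(8,255,255),35)); print("bottle",[ (d["location"][0]*640,d["location"][1]*480) for d in viewer.find_in("side","bottle")][:1])
print("sea",rect(t,"top",(230,201),20,(0,0,120),(90,75,255),16),"wheel",rect(t,"top",(330,197),12,(15,120,90),(32,255,255),16))
E
```

```text
red [582.6 340.4  19.4  14.2 -89.6]
bottle [(368.832, 127.39200000000001)]
sea [577.5 116.3  87.7  54.8  22.9] wheel [ 5.900e+02 -1.122e+02  7.360e+01  7.200e+01  4.000e-01]
```

View pics/v10.png

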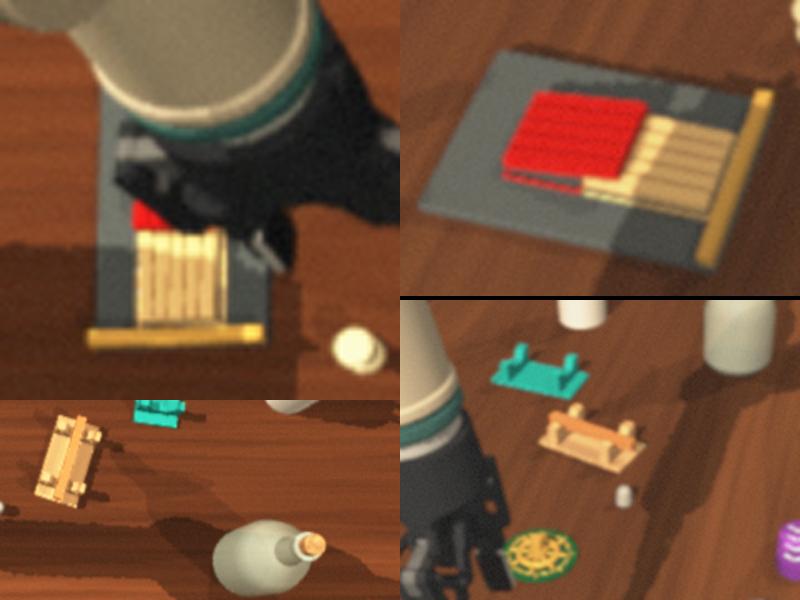

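Emit:
apply_moves --series '[[[0.7,0,0,0,0,0],[0.7,0,0,0,0,0],[0.7,0,0,0,0,0],[0.7,0,0,0,0,0],[0.7,0,0,0,0,0]]]'

```text
clock: 42.88
eef_pos: [530.8, -1.4, 191.7]
tool_rot: [2.964, 0.002, -1.538]
force: [0.3, -0.5, 0.2]
width: 59.7
```

```bash
python3 - <<'E'
from ov2 import *
t=viewer.get_image("top"); s=viewer.get_image("side")
print("red top",rect(t,"top",(142,188),22,(0,170,100),(8,255,255),28),"side",rect(s,"side",(172,425),22,(0,170,90),(8,255,255),40))
for n,im,p in(("top",t,(140,210)),("side",s,(215,440))): print("pale",n,rect(im,n,p,16,(12,50,90),(32,190,255),16 if n=="top" else 26))
print("mast",rect(t,"top",(421,196),30,(0,150,150),(16,255,255),34))
print("sea side",rect(s,"side",(235,330),20,(0,0,110),(90,70,255),30))
L=[(bx(594.9,327.4,1.8,z,-68,-2,-20,20),(255,255,0)) for z in(16,)]+[(bx(594.9,327.4,1.8,22,-24,42,-20,20),(0,255,0))]
a=ov("top",105,150,185,240,6,L); b=ov("side",110,385,210,475,6,L)
cv2.imwrite("pics/v11.png",cv2.resize(np.hstack([a,b]),(800,400)))
E
```

```text
red top [555.8 257.    2.3   0.  -89.6] side [603.2 331.9  65.4  49.2   7.3]
pale top [555.7 326.2  76.6  71.9   3.2]
pale side [542.9 327.3  83.7  64.2 -88. ]
mast [ 590.7 -321.   127.7   64.9  -17.6]
sea side [575.7 126.6  86.7  65.4  22.8]
```

View pics/v11.png

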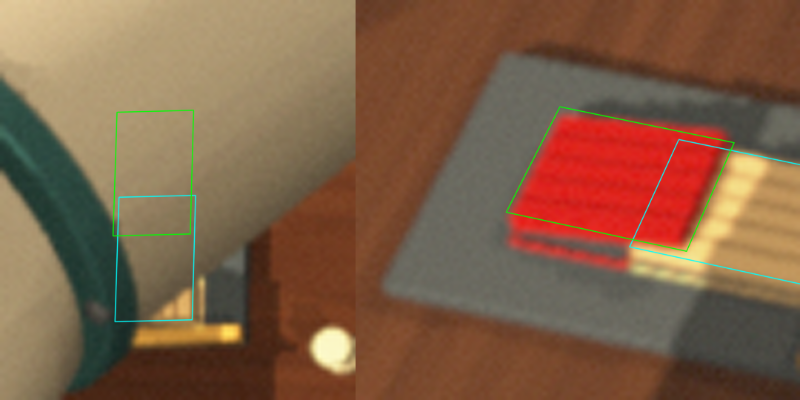

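The side view matches the planned shingle to within a few mm, and the arm is clear. Handing in.

```bash
python3 -c "
from cell import ctrl
print(ctrl.finish_job())"
```

```text
the job is handed in; nothing more can be done
None
```

All five parts are set out and the job is handed in at about 43 s on the robot clock. `finish_job` reports no verdict, so what follows rests on my own checks.

- **Sea base:** the larger grey oval lies on the blue pad, inside the white outline and about 3 mm off at most.
- **Wheel:** it stands hub-up in the middle of the green pad.
- **Mast:** it lies in both notches of the light-wood cradle, about evenly over both ends.
- **Pale panel:** it lies flat on its cream outline by the brass stop.
- **Red panel:** it leans on the pale one, and the side view shows its edges within a few mm of the planned pose, with centres about 44 mm apart.
- **Bottle:** it looked unmoved and upright in the last pictures.

**Checks that failed:** at the end the arm blocked the top view of the red panel, so its placing rests on the side view only. The last colour measurements of the base, mast and pale panel were no use because they picked up the pad outlines and the cradle. For those I went by the pictures taken just after each was placed.

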